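# Size a flanged bush in the gap gauge and bin it

## Task

Find the size of the brass bush that stands between the yellow corner marks: try its flange in the gaps of the gap gauge one after another from the smallest upward, without forcing it, until you reach the first gap that lets it slide all the way in between the jaws. Then take it out and set it down, standing on its flange, in the bin of the same colour as the stop behind that gap; lower it to the bin's floor rather than dropping it. Leave the other two bushes, the calliper and the bottle where they are.

Things in the scene. Friction and masses are not known exactly. Their poses are not given: they have to be found in the camera images.
- spot (a point): the spot between four yellow corner marks (a 73 mm square) on the thin dark grey mat; the bush to be sized stands on it. Point on the mat's surface, 3 mm above the bench; x axis along the mat, towards the two waiting bushes, which stand about 88 and 176 mm from it
- bush_a: turned brass flanged bush standing on its flange: round flange 8 mm thick, 30, 35 or 40 mm in diameter (one bush of each size; which is which is for the gauge to tell), below a plain round barrel of 18 mm diameter; 48 mm tall overall, about 90 to 155 g. Origin at the centre of its underside, z along the barrel. Any one of the three may stand on the marked spot; the other two wait on the same mat.
- bush_b: turned brass flanged bush standing on its flange: round flange 8 mm thick, 30, 35 or 40 mm in diameter (one bush of each size; which is which is for the gauge to tell), below a plain round barrel of 18 mm diameter; 48 mm tall overall, about 90 to 155 g. Origin at the centre of its underside, z along the barrel. Any one of the three may stand on the marked spot; the other two wait on the same mat.
- bush_c: turned brass flanged bush standing on its flange: round flange 8 mm thick, 30, 35 or 40 mm in diameter (one bush of each size; which is which is for the gauge to tell), below a plain round barrel of 18 mm diameter; 48 mm tall overall, about 90 to 155 g. Origin at the centre of its underside, z along the barrel. Any one of the three may stand on the marked spot; the other two wait on the same mat.
- gauge: gap gauge with three gaps side by side, mouths all to its -x, open at the top, smallest at its +y end: steel base plate 112 x 167 x 8 mm fixed to the bench, which runs on flat for 50 mm in front of the mouths. Origin under the plate, in the middle of its 167 mm width (y); x points into the gaps; the mouths lie 12 mm to -x of the origin.
- gap_small (a point): smallest gap of the gauge, 32.5 mm between its parallel jaws, its stop painted white. Point in the middle of the mouth, level with the jaws' front ends, on the base plate's top, 8 mm above the bench. x points straight into the gap, y across it, z up.
- gap_middle (a point): middle gap of the gauge, 37.5 mm between its parallel jaws, its stop painted blue. Point in the middle of the mouth, level with the jaws' front ends, on the base plate's top, 8 mm above the bench. x points straight into the gap, y across it, z up. 53 mm along -y from the smallest gap.
- gap_large (a point): largest gap of the gauge, 42.5 mm between its parallel jaws, its stop painted yellow. Point in the middle of the mouth, level with the jaws' front ends, on the base plate's top, 8 mm above the bench. x points straight into the gap, y across it, z up. 58 mm along -y from the middle gap.
- jaws_small: the two aluminium jaws of the smallest gap and the painted stop behind them; fixed to the gauge; origin and axes as gauge. All jaws are 12 mm high and 48 mm long from mouth to stop (16 mm high); their first 8 mm are flared as a lead-in, 5 mm wider on each side at the mouth.
- jaws_middle: the two aluminium jaws of the middle gap and the painted stop behind them; fixed to the gauge; origin and axes as gauge. In any gap, a bush that fits slides in until its axis is 28 to 33 mm past the mouth; one that is too big stops at the lead-in with its axis within 6 mm of the mouth.
- jaws_large: the two aluminium jaws of the largest gap and the painted stop behind them; fixed to the gauge; origin and axes as gauge. Jaws as of the smallest gap.
- bin_white_in (a point): centre of the inner floor of the white bin, for bushes that fit the smallest (white) gap: open square plastic bin, 84 mm outside, 76 mm inside, rim 22 mm above its underside, floor 4 mm thick, fixed on a flat grey carrier; the three bins stand side by side in any order. x and y along its walls, z up.
- bin_blue_in (a point): centre of the inner floor of the blue bin, for bushes that fit the middle (blue) gap: open square plastic bin, 84 mm outside, 76 mm inside, rim 22 mm above its underside, floor 4 mm thick, fixed on a flat grey carrier; the three bins stand side by side in any order. x and y along its walls, z up.
- bin_yellow_in (a point): centre of the inner floor of the yellow bin, for bushes that fit the largest (yellow) gap: open square plastic bin, 84 mm outside, 76 mm inside, rim 22 mm above its underside, floor 4 mm thick, fixed on a flat grey carrier; the three bins stand side by side in any order. x and y along its walls, z up.
- calliper: digital calliper lying beyond the gauge, 200 mm long along its own y, black slider 12 mm high, 0.17 kg; loose, not to be disturbed
- bottle: small white bottle with blue cap, 48 mm in diameter, 110 mm tall, standing; loose, not to be disturbed
Mind the look-alikes: they are no part of the job. Of the things shaped like the part that bears bin_yellow_in, the yellow one is meant.

How it is judged:
By the outcome, as a careful person would: the job done as asked, in the order asked, and still so for the second after the job is handed in, with the robot touching nothing.
It also fails if it takes over 58 s, if anything falls off the work surface, if the arm or the gripper's body presses on something with over 40 N, if the wrist force passes 120 N, or if a joint passes its speed limit or range.

## Robot

A 6-joint arm with a two-finger parallel gripper is mounted at the origin on the work surface. World frame = base frame: x ahead of the robot, y to its left, z up, the work surface at z = 0. Lengths are in m, angles in rad, forces in N, time in s.
With the tool pointing down it reaches from about 0.425 to 0.95 m from the base axis. Payload 3.5 kg.
Tool frame: the origin (TCP) lies on the centre line of the jaws, within the pads' length; the fingertips stand 17 mm ahead of it and the grasp point (between the pads) lies 2 mm behind it; z points along the fingers, y is the line along which they close (so a half turn about z gives the same grasp; the last joint's range is limited). The gripper opens to 85 mm and grips with 20 to 120 N. Pads are 22 mm wide; open, the fingers measure 114 mm over their backs; the gripper's body (76 mm by 85 mm) begins 54 mm behind the grasp point. The pads swing forward as they close: fully open they stand 13 mm farther back than shut.
Start: joints at [-1.483, 0.286, 1.577, -0, 1.279, -0.15], TCP at [0.159, -0.656, 0.248] pointing down, gripper open.
Joint ranges: [-2.77, 2.77], [-0.9, 2.22], [0.21, 2.48], [-1.53, 4.67], [0.24, 2.81], [-2.84, 2.84]. Speed limits (rad/s): [2.79, 2.79, 3.14, 3.14, 3.14, 3.14].

## Interface

Orientations are given as a unit quaternion [x, y, z, w].
In Python, from plant import ctrl gives the robot as it stands. The module is installed in compiled form; this text tells all that it offers.
- The arm moves only by the tool drive_tool, never from a script. Its argument "moves" is a list of rows, each a list of 3 entries, a list of its own where there are three numbers: the turn, a rotation vector about the tool's x, y, z in rad, then the shift along the tool's x, y, z in m, then the finger opening in m, from 0 to 0.0854. A call has 1 to 5 rows; each row shifts and turns the commanded pose from where the row before left it, along the tool's axes as they then stand; what a row does not reach is not made up. A row lasts 1/8 s, in which the tool goes at most 62.5 mm and 10.7 degrees, less where a joint would pass 70% of its speed; a pose out of reach is approached as far as the arm can. A call with a gripper value outside its range is refused whole. The fingers move at their own pace and stop on an object; "grip_force" is the grip in N (left out, the last holds). Time passes only in rows, so rows that do not move let the fingers close. It gives the time, the measured TCP pose, the force, the opening and the grip force at its end, in the units of the state.
- ctrl.get_state(): the state, without advancing time (a new reading comes with each control period).
- ctrl.read_camera(name): name is "scene" or "side" or "wrist"; returns a dict with "image" (400x640x3 uint8, red, green, blue), "fx", "fy", "cx", "cy" (pixels), "R" (3x3) and "t" (3): a world point X has camera coordinates R X + t. Camera axes: x right, y down, z forward; pixel columns grow to the right and rows downward; lengths in m; the calibration is good to about 2 mm. A picture is of the moment at which its call begins. There is no depth.
- ctrl.sign_off(): hands the job in; it is judged then, once.
The state is a dict: "time": time; "qpos": joint angles; "dq": joint speeds; "joint_efforts": joint torques, N m; "eef_pos": TCP position; "tcp_rot": TCP orientation; "contact_force": force on the tool from outside, world axes, zero at the start; "wrist_torque": the same for the moment, N m; "opening": opening from 0.0 (shut) to 1.0 (fully open); "finger_force": force on a finger pad.
Only numpy, scipy, OpenCV 4.12 (cv2) and the standard library are available. Lean on these libraries where they do the work, as an engineer would, in place of code of your own. Each camera call takes 0.05 s, during which the arm holds its last target. There are 200 camera calls.

## Working session

There is one attempt and no reset: what is moved stays moved. The work goes in short steps, Python scripts to look and compute and a tool call to move; the robot and the scene stay as the last step left them, time stands still between calls to the robot, and variables do not carry over. Pictures are saved under pics/ and viewed, at most 10 in all, crops included, and the job is handed in when it is done.

Besides the shell and the picture viewer there is one more tool, called after ">>>" as a command line: name --argument value ..., lists and objects as JSON in quotes. drive_tool: Moves the arm, as the interface text tells. Its arguments: {"type":"object","properties":{"moves":{"type":"array","items":{"type":"array"}},"grip_force":{"type":"number"}},"required":["moves"]}

```bash
mkdir -p pics; cat > h.py <<'E'
import numpy as np, cv2
from plant import ctrl
def snap(cam,name):
    d=ctrl.read_camera(cam); cv2.imwrite(f'pics/{name}.png',d['image'][:,:,::-1]); np.save(f'pics/{name}.npy',d,allow_pickle=True); return d
def load(name): return np.load(f'pics/{name}.npy',allow_pickle=True).item()
def pt(d,u,v,z):
    R=np.array(d['R']);t=np.array(d['t']); c=-R.T@t
    r=R.T@np.array([(u-d['cx'])/d['fx'],(v-d['cy'])/d['fy'],1]); return c+r*(z-c[2])/r[2]
def px(d,X):
    p=np.array(d['R'])@np.array(X)+np.array(d['t']); return d['fx']*p[0]/p[2]+d['cx'],d['fy']*p[1]/p[2]+d['cy']
E
python3 - <<'E'
from h import *
for c in('scene','side','wrist'):
    d=snap(c,c+'0'); R=np.array(d['R']); print(c,d['fx'],(-R.T@np.array(d['t'])).round(3))
s=ctrl.get_state(); print(s)
E
```

```text
scene 511.4372627556886 [ 1.044 -0.353  1.055]
side 401.0863469213801 [ 0.405 -0.654  0.718]
wrist 288.14558072724566 [ 0.237 -0.636  0.373]
{'time': 0.15, 'qpos': array([-1.48300429e+00,  2.87034491e-01,  1.57782975e+00,  4.99823275e-06,
        1.27857944e+00, -1.50032289e-01]), 'dq': array([ 0.00011189, -0.0015822 , -0.00468592, -0.00061338, -0.00186383,
       -0.0001652 ]), 'joint_efforts': array([ 6.11737541e-04, -4.06601572e+01, -2.93140250e+01, -1.87523310e-04,
        3.97191674e-03, -6.11765785e-07]), 'eef_pos': array([ 0.15898941, -0.65552519,  0.24722261]), 'tcp_rot': array([ 9.92937936e-01,  1.18631356e-01,  3.11888818e-05, -9.24993753e-04]), 'contact_force': array([0.3711395 , 0.33384645, 0.07976578]), 'wrist_torque': array([-0.01902001, -0.00104533,  0.01097195]), 'finger_force': 0.0, 'opening': 0.9980961293350012}
```

View pics/scene0.png

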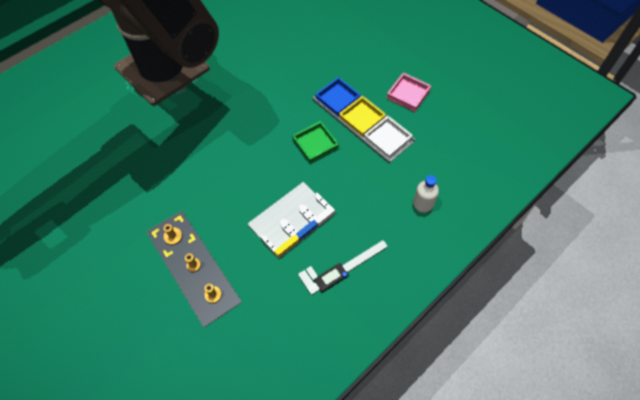

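View pics/side0.png

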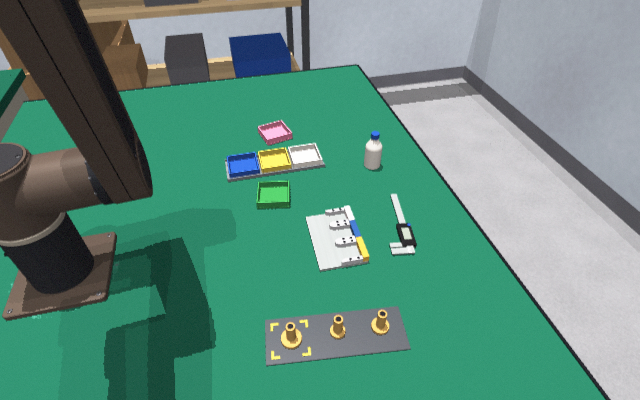

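Scene view: the marked bush stands at about (172,238), with the two others at (192,265) and (211,295). The gauge spans (249..335, 183..257), with the yellow stop at (286,245). The bins run blue (338,97), yellow (362,117), white (389,137). The side view agrees.

```bash
python3 - <<'E'
from h import *
a=load('scene0');b=load('side0')
for n,p,q,z in [('bush',(172,239),(291,341),.005),('b2',(192,266),(338,334),.005),('b3',(211,297),(381,328),.005),('blue',(338,97),(243,166),.01),('yellow',(362,117),(274,161),.01),('white',(389,137),(305,156),.01),('plateA',(249,222),(307,215),.008),('plateB',(303,183),None,.008),('plateC',(280,257),(320,270),.008),('ystop',(286,245),(363,249),.02),('bottle',(424,208),(373,166),.0)]:
    print(n,pt(a,*p,z).round(3),pt(b,*q,z).round(3) if q else '')
A=cv2.imread('pics/scene0.png')[170:330,140:350]
B=cv2.imread('pics/side0.png')[195:365,255:425]
A=cv2.resize(A,None,fx=2.6,fy=2.6,interpolation=cv2.INTER_CUBIC)
cv2.imwrite('pics/c1.png',cv2.resize(cv2.imread('pics/scene0.png')[170:330,140:350],(787,600),interpolation=cv2.INTER_CUBIC))
E
```

```text
bush [ 0.451 -0.281  0.005] [ 0.446 -0.278  0.005]
b2 [ 0.535 -0.286  0.005] [ 0.537 -0.286  0.005]
b3 [ 0.62  -0.298  0.005] [ 0.621 -0.295  0.005]
blue [0.416 0.274 0.01 ] [0.419 0.275 0.01 ]
yellow [0.506 0.273 0.01 ] [0.508 0.276 0.01 ]
white [0.597 0.277 0.01 ] [0.6   0.277 0.01 ]
plateA [ 0.539 -0.128  0.008] [0.551 0.039 0.008]
plateB [0.547 0.031 0.008] 
plateC [ 0.653 -0.133  0.008] [ 0.54  -0.133  0.008]
ystop [ 0.645 -0.107  0.02 ] [ 0.647 -0.109  0.02 ]
bottle [0.788 0.193 0.   ] [0.783 0.195 0.   ]
```

View pics/c1.png

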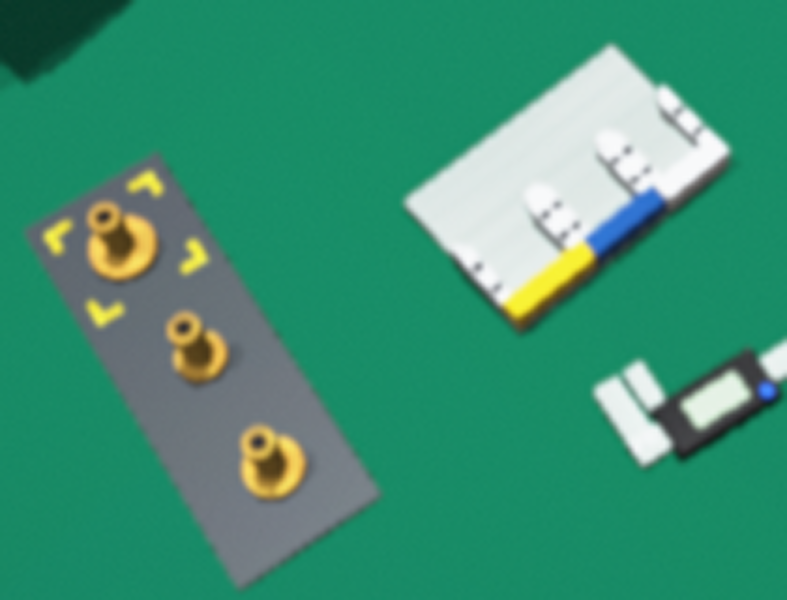

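The crop shows the marks' centre at about crop (125,248). The plate's front corners are at (404,201) and (611,43), and the white stop is at the upper right, which is the small gap. I'll turn to the gauge's yaw and go above the marked bush.

>>> drive_tool --moves '[[[0,0,0.145],[0,0,0],0.06],[[0,0,0.145],[0,0,0],0.06],[[0,0,0],[0.027,-0.039,0.007],0.06],[[0,0,0],[0.027,-0.039,0.007],0.06],[[0,0,0],[0.027,-0.039,0.007],0.06]]'

```text
time: 0.78
eef_pos: [0.2466, -0.542, 0.2266]
tcp_rot: [1.0, -0.026, -0.0, -0.0]
contact_force: [0.2, -0.3, 0.0]
opening: 0.704
finger_force: 0.0
```

>>> drive_tool --moves '[[[0,0,0],[0.027,-0.039,0.007],0.06],[[0,0,0],[0.027,-0.039,0.007],0.06],[[0,0,0],[0.027,-0.039,0.007],0.06],[[0,0,0],[0.027,-0.039,0.007],0.06],[[0,0,0],[0.027,-0.039,0.007],0.06]]'

```text
time: 1.4
eef_pos: [0.3917, -0.3542, 0.1919]
tcp_rot: [1.0, -0.026, -0.0, -0.0]
contact_force: [-0.3, -0.4, 0.5]
opening: 0.706
finger_force: 0.0
```

>>> drive_tool --moves '[[[0,0,0],[0.027,-0.039,0.007],0.06],[[0,0,0],[0.027,-0.039,0.007],0.06],[[0,0,0],[0,0,0],0.06]]'

```text
time: 1.78
eef_pos: [0.4498, -0.2778, 0.1772]
tcp_rot: [1.0, -0.024, -0.001, -0.001]
contact_force: [0.4, -1.1, 0.0]
opening: 0.701
finger_force: 0.0
```

```bash
python3 - <<'E'
from h import *
from scipy.spatial.transform import Rotation as Ro
d=snap('wrist','w1'); s=ctrl.get_state(); print(s['time'],s['eef_pos'],Ro.from_quat(s['tcp_rot']).as_matrix().round(3)[:,0],s['contact_force'],s['opening'])
R=np.array(d['R']);print((-R.T@np.array(d['t'])).round(3),R[2])
for p in [(.45,-.28,.051),(.45,-.28,.003)]: print(px(d,p))
E
```

```text
1.825 [ 0.44927634 -0.27929693  0.17772923] [ 0.999 -0.049 -0.001] [-0.01699789 -0.58545174  0.63464017] 0.703411544718317
[ 0.53  -0.281  0.303] [-0.30788831  0.01768327 -0.95125816]
(np.float64(325.52970348880064), np.float64(196.7868381290745))
(np.float64(325.07575105663074), np.float64(183.24137215067543))
```

View pics/w1.png

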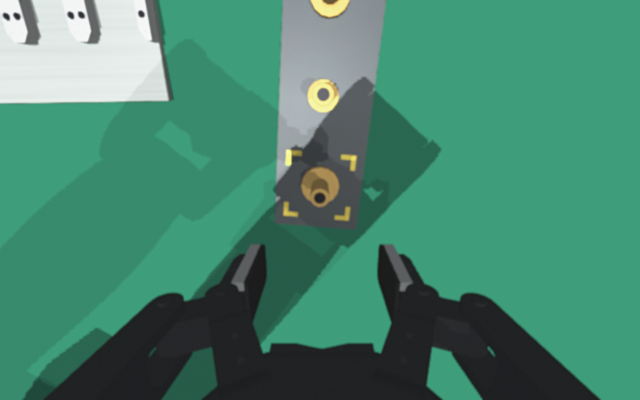

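Wrist view: the bush's barrel top is at (320,197) and its flange at (320,187). The gauge plate's front corner is at (170,99).

```bash
python3 - <<'E'
from h import *
d=load('w1'); a=load('scene0')
g=d['image'].astype(int)
m=((g[:,:,0]-g[:,:,2])>40)&(g[:,:,0]>g[:,:,1]); m[:165]=0;m[206:]=0;m[:,:301]=0;m[:,340:]=0
ys,xs=np.nonzero(m);print('flange bbox',xs.min(),xs.max(),ys.min(),ys.max())
print('top',pt(d,320,196.5,.051),'top scene',pt(a,140+103/3.748,170+217/3.75,.051))
fx=(xs.min()+xs.max())/2
print('flange',pt(d,fx,186,.011))
print('corner w',pt(d,170,99.5,.008),'scene A',pt(a,140+404/3.748,170+201/3.75,.008),'B',pt(a,140+611/3.748,170+43/3.75,.008))
print('back', pt(a,140+733/3.748,170+150/3.75,.024),pt(a,140+504/3.748,170+313/3.75,.024))
print('tcp axis px',[px(d,(*ctrl.get_state()['eef_pos'][:2],z)) for z in(.16,.05)])
E
```

```text
flange bbox 301 338 167 205
top [ 0.45051258 -0.2749512   0.051     ] top scene [ 0.4477662  -0.27547221  0.051     ]
flange [ 0.44942474 -0.27404804  0.011     ]
corner w [ 0.54218376 -0.13361782  0.008     ] scene A [ 0.54017992 -0.13245263  0.008     ] B [0.54402353 0.03418051 0.008     ]
back [0.65906211 0.03109424 0.024     ] [ 0.64436174 -0.139386    0.024     ]
tcp axis px [(np.float64(326.313853339194), np.float64(257.39262120237777)), (np.float64(324.7898091948854), np.float64(197.23960394239623))]
```

>>> drive_tool --moves '[[[0,0,0],[0,-0.0045,0.045],0.05],[[0,0,0],[0,0,0.045],0.05],[[0,0,0],[0,0,0.035],0.05],[[0,0,0],[0,0,0.0135],0.05],[[0,0,0],[0,0,0],0.05]]' --grip_force 30

```text
time: 2.45
eef_pos: [0.4487, -0.2767, 0.0395]
tcp_rot: [1.0, -0.027, -0.0, -0.0]
contact_force: [0.2, 0.4, 0.4]
opening: 0.583
finger_force: 0.0
```

>>> drive_tool --moves '[[[0,0,0],[0,0,0],0.01],[[0,0,0],[0,0,0],0.01],[[0,0,0],[0,0,0],0.01],[[0,0,0],[0,0,0],0.01]]'

```text
time: 2.95
eef_pos: [0.4502, -0.277, 0.0417]
tcp_rot: [1.0, -0.026, 0.001, 0.001]
contact_force: [-0.8, 0.1, 5.6]
opening: 0.201
finger_force: 29.6
```

>>> drive_tool --moves '[[[0,0,0],[0,0,-0.035],0.01],[[0,0,0],[0.011,-0.048,0],0.01],[[0,0,0],[0.011,-0.048,0],0.01],[[0,0,0],[0.011,-0.048,0],0.01],[[0,0,0],[0.011,-0.048,0],0.01]]'

```text
time: 3.58
eef_pos: [0.5032, -0.0851, 0.0748]
tcp_rot: [1.0, -0.026, 0.0, 0.0]
contact_force: [0.8, -0.7, -1.6]
opening: 0.199
finger_force: 29.7
```

>>> drive_tool --moves '[[[0,0,0],[0.011,-0.048,0],0.01],[[0,0,0],[0.011,-0.047,0],0.01],[[0,0,0],[0,0,0],0.01],[[0,0,0],[0,0,0],0.01]]'

```text
time: 4.08
eef_pos: [0.5298, 0.0071, 0.0746]
tcp_rot: [1.0, -0.026, -0.0, 0.0]
contact_force: [0.7, 0.0, -1.8]
opening: 0.198
finger_force: 29.8
```

```bash
python3 - <<'E'
from h import *
from scipy.spatial.transform import Rotation as Ro
d=snap('wrist','w2'); s=ctrl.get_state(); print(s['time'],s['eef_pos'],Ro.from_quat(s['tcp_rot']).as_matrix().round(3)[:,0],s['contact_force'],s['opening'])
cv2.imwrite('pics/w2c.png',cv2.resize(d['image'][:300,60:500,::-1],(792,540),interpolation=cv2.INTER_CUBIC))
E
```

```text
4.125 [0.52977396 0.00653973 0.07461451] [ 0.999 -0.052 -0.   ] [-0.10542444 -0.75698978 -2.94931308] 0.201473730973094
```

View pics/w2c.png

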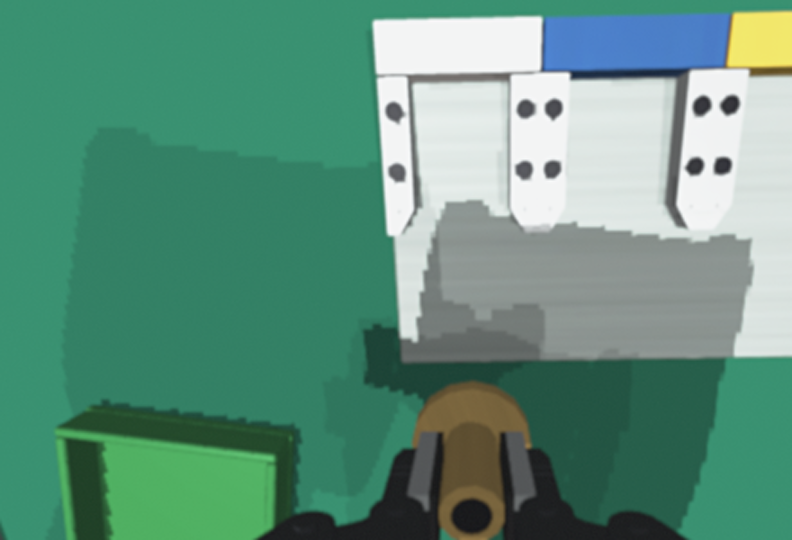

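The small gap's inner edges at jaw-top height are at crop x≈413 and x≈511, with mouths at crop row ≈235. The bush is gripped upright, with its flange centre near crop x=472.

```bash
python3 - <<'E'
from h import *
d=load('w2')
f=lambda u,v,z=.02: pt(d,60+u/1.8,v/1.8,z)[:2].round(4)
for n,p in dict(L_back=(409,78),L_fl=(414,205),L_tip=(396,236),M_Lback=(511,75),M_Lfl=(511,212),M_tipL=(526,231),M_tipR=(552,231),M_Rback=(571,75),M_Rfl=(566,212),N_Lback=(691,70),N_Lfl=(681,205),N_tipL=(690,230),N_tipR=(712,230),N_Rback=(749,70),N_Rfl=(733,207)).items(): print(n,f(*p))
print('front',f(402,362,.008),f(790,356,.008),'stop edges',f(543,16,.024),f(733,13,.024),f(373,20,.024))
print('barrel top',f(472,515,.0865),'flange edges',f(414,440,.0465),f(529,440,.0465))
E
```

```text
L_back [0.6439 0.0216]
L_fl [0.6061 0.0233]
L_tip [0.5963 0.0302]
M_Lback [ 0.6431 -0.0101]
M_Lfl [ 0.6021 -0.009 ]
M_tipL [ 0.5957 -0.0139]
M_tipR [ 0.5952 -0.0226]
M_Rback [ 0.6422 -0.0287]
M_Rfl [ 0.6012 -0.0273]
N_Lback [ 0.6416 -0.0657]
N_Lfl [ 0.6015 -0.0656]
N_tipL [ 0.5932 -0.0692]
N_tipR [ 0.5928 -0.0766]
N_Rback [ 0.6407 -0.0837]
N_Rfl [ 0.6    -0.0829]
front [0.5474 0.0342] [ 0.5421 -0.1166] stop edges [ 0.6574 -0.0196] [ 0.6553 -0.0753] [0.659  0.0305]
barrel top [0.531  0.0078] flange edges [0.5328 0.0267] [ 0.5309 -0.011 ]
```

>>> drive_tool --moves '[[[0,0,-0.019],[0,0,0],0.01],[[0,0,0],[0.035,-0.002,0],0.01],[[0,0,0],[0,0,0.02],0.01],[[0,0,0],[0,0,0.008],0.01],[[0,0,0],[0,0,0],0.01]]'

```text
time: 4.75
eef_pos: [0.564, 0.0074, 0.0464]
tcp_rot: [1.0, -0.017, -0.001, 0.0]
contact_force: [-1.1, -1.1, 2.2]
opening: 0.199
finger_force: 30.5
```

>>> drive_tool --moves '[[[0,0,0],[0,0,0],0.01],[[0,0,0],[0.008,0,0],0.01],[[0,0,0],[0,0,0],0.01]]'

```text
time: 5.12
eef_pos: [0.5735, 0.0076, 0.0466]
tcp_rot: [1.0, -0.017, 0.0, -0.0]
contact_force: [0.1, 0.4, -1.9]
opening: 0.2
finger_force: 30.1
```

```bash
python3 - <<'E'
from h import *
from scipy.spatial.transform import Rotation as Ro
d=snap('wrist','w3'); s=ctrl.get_state(); print(s['time'],s['eef_pos'],Ro.from_quat(s['tcp_rot']).as_matrix().round(3)[:,0],s['contact_force'],s['opening'])
cv2.imwrite('pics/w3c.png',cv2.resize(d['image'][:310,160:480,::-1],None,fx=1.9,fy=1.9,interpolation=cv2.INTER_CUBIC))
E
```

```text
5.175 [0.57318949 0.00769383 0.0464125 ] [ 0.999 -0.033  0.   ] [ 0.88066792  0.18954063 -0.15660921] 0.1989909997972758
```

View pics/w3c.png

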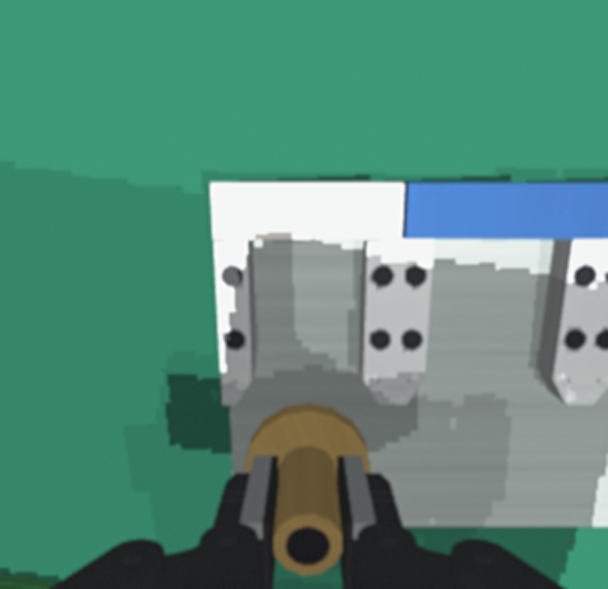

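>>> drive_tool --moves '[[[0,0,0],[0.012,0,0],0.01],[[0,0,0],[0,0,0],0.01],[[0,0,0],[0.002,0,0],0.01],[[0,0,0],[0.002,0,0],0.01],[[0,0,0],[0,0,0],0.01]]'

```text
time: 5.8
eef_pos: [0.5892, 0.0071, 0.0467]
tcp_rot: [1.0, -0.017, 0.0, -0.0]
contact_force: [-0.2, 0.4, -1.5]
opening: 0.201
finger_force: 30.1
```

>>> drive_tool --moves '[[[0,0,0],[0.0015,0,0],0.01],[[0,0,0],[0.001,0,0],0.01],[[0,0,0],[0,0,0],0.01]]'

```text
time: 6.18
eef_pos: [0.5918, 0.007, 0.0469]
tcp_rot: [1.0, -0.017, 0.0, 0.0]
contact_force: [0.2, -0.1, -2.3]
opening: 0.195
finger_force: 30.1
```

>>> drive_tool --moves '[[[0,0,0],[0.0015,0,0],0.01],[[0,0,0],[0.0005,0,0],0.01],[[0,0,0],[0,0,0],0.01]]'

```text
time: 6.55
eef_pos: [0.5934, 0.007, 0.0468]
tcp_rot: [1.0, -0.017, -0.0, -0.0]
contact_force: [-1.3, 0.1, -0.8]
opening: 0.198
finger_force: 30.2
```

>>> drive_tool --moves '[[[0,0,0],[0.001,0,0],0.01],[[0,0,0],[0.0005,0,0],0.01],[[0,0,0],[0,0,0],0.01]]'

```text
time: 6.92
eef_pos: [0.594, 0.007, 0.0467]
tcp_rot: [1.0, -0.016, -0.002, -0.0]
contact_force: [-5.9, -0.2, 2.4]
opening: 0.196
finger_force: 30.5
```

>>> drive_tool --moves '[[[0,0,0],[0.001,0,0],0.01],[[0,0,0],[0,0,0],0.01]]'

```text
time: 7.18
eef_pos: [0.5942, 0.007, 0.0467]
tcp_rot: [1.0, -0.016, -0.003, -0.0]
contact_force: [-8.2, -0.2, 4.8]
opening: 0.201
finger_force: 30.7
```

```bash
python3 - <<'E'
from h import *
d=snap('wrist','w4'); s=ctrl.get_state(); print(s['time'],s['eef_pos'],s['contact_force'])
cv2.imwrite('pics/w4c.png',cv2.resize(d['image'][:310,160:480,::-1],None,fx=1.9,fy=1.9,interpolation=cv2.INTER_CUBIC))
E
```

```text
7.225 [0.59419187 0.00695903 0.04663829] [-8.05040679 -0.3232602   4.12364639]
```

View pics/w4c.png

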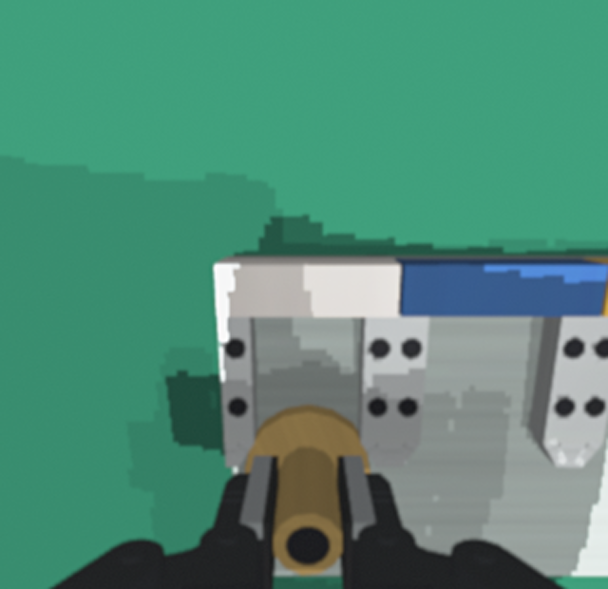

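The bush is blocked at the small gap's lead-in (−8 N along x, lateral force about 0), seated symmetrically. I'll back out and shift 53 mm to the middle gap.

>>> drive_tool --moves '[[[0,0,0],[-0.032,0,0],0.01],[[0,0,0],[0,0.027,0],0.01],[[0,0,0],[0,0.026,0],0.01],[[0,0,0],[0.02,0,0],0.01],[[0,0,0],[0,0,0],0.01]]'

```text
time: 7.85
eef_pos: [0.5843, -0.0464, 0.0475]
tcp_rot: [1.0, -0.017, 0.002, 0.0]
contact_force: [-0.3, -0.6, -2.1]
opening: 0.198
finger_force: 31.3
```

>>> drive_tool --moves '[[[0,0,0],[0.003,0,0],0.01],[[0,0,0],[0.003,0,0],0.01],[[0,0,0],[0,0,0],0.01]]'

```text
time: 8.22
eef_pos: [0.5884, -0.0456, 0.0468]
tcp_rot: [1.0, -0.016, 0.0, 0.0]
contact_force: [-0.7, 0.1, -2.0]
opening: 0.201
finger_force: 31.3
```

>>> drive_tool --moves '[[[0,0,0],[0.003,0,0],0.01],[[0,0,0],[0.002,0,0],0.01],[[0,0,0],[0,0,0],0.01]]'

```text
time: 8.6
eef_pos: [0.5936, -0.0461, 0.0469]
tcp_rot: [1.0, -0.017, 0.0, 0.0]
contact_force: [-0.5, 0.2, -1.6]
opening: 0.198
finger_force: 31.3
```

>>> drive_tool --moves '[[[0,0,0],[0.002,0,0],0.01],[[0,0,0],[0.001,0,0],0.01],[[0,0,0],[0,0,0],0.01]]'

```text
time: 8.98
eef_pos: [0.5961, -0.0463, 0.0467]
tcp_rot: [1.0, -0.016, -0.0, 0.0]
contact_force: [-1.0, -1.8, -1.3]
opening: 0.196
finger_force: 31.3
```

>>> drive_tool --moves '[[[0,0,0],[0.0015,0,0],0.01],[[0,0,0],[0.0005,0,0],0.01],[[0,0,0],[0,0,0],0.01]]'

```text
time: 9.35
eef_pos: [0.5973, -0.0465, 0.0464]
tcp_rot: [1.0, -0.016, -0.002, 0.0]
contact_force: [-4.0, -2.8, -0.4]
opening: 0.199
finger_force: 31.3
```

>>> drive_tool --moves '[[[0,0,0],[0,0.0007,0],0.01],[[0,0,0],[0.001,0,0],0.01],[[0,0,0],[0,0,0],0.01]]'

```text
time: 9.72
eef_pos: [0.5977, -0.0466, 0.0464]
tcp_rot: [1.0, -0.016, -0.003, -0.0]
contact_force: [-6.7, -1.5, 1.9]
opening: 0.195
finger_force: 31.5
```

>>> drive_tool --moves '[[[0,0,0],[0,0.0005,0],0.01],[[0,0,0],[0.001,0,0],0.01],[[0,0,0],[0,0,0],0.01]]'

```text
time: 10.1
eef_pos: [0.5981, -0.0466, 0.0463]
tcp_rot: [1.0, -0.017, -0.003, -0.001]
contact_force: [-8.0, 0.5, 3.2]
opening: 0.201
finger_force: 31.6
```

Blocked and centred at the middle gap too. On to the large gap, 58 mm further along.

>>> drive_tool --moves '[[[0,0,0],[-0.036,0,0],0.01],[[0,0,0],[0,0.029,0],0.01],[[0,0,0],[0,0.029,0],0.01],[[0,0,0],[0.02,0,0],0.01],[[0,0,0],[0,0,0],0.01]]'

```text
time: 10.72
eef_pos: [0.5848, -0.1055, 0.0479]
tcp_rot: [1.0, -0.017, 0.003, 0.0]
contact_force: [0.6, 1.0, -0.4]
opening: 0.199
finger_force: 30.9
```

>>> drive_tool --moves '[[[0,0,0],[0.008,0,0],0.01],[[0,0,0],[0.004,0,0],0.01],[[0,0,0],[0,0,0],0.01]]'

```text
time: 11.1
eef_pos: [0.5946, -0.105, 0.0468]
tcp_rot: [1.0, -0.016, 0.0, -0.0]
contact_force: [-0.2, 1.3, -2.3]
opening: 0.199
finger_force: 30.9
```

```bash
python3 - <<'E'
from h import *
d=snap('wrist','w5'); s=ctrl.get_state(); print(s['time'],s['eef_pos'],s['contact_force'])
cv2.imwrite('pics/w5c.png',cv2.resize(d['image'][:310,160:480,::-1],None,fx=1.9,fy=1.9,interpolation=cv2.INTER_CUBIC))
E
```

```text
11.15 [ 0.59440857 -0.10505031  0.04673543] [ 0.44841901  0.06486169 -1.35870555]
```

View pics/w5c.png

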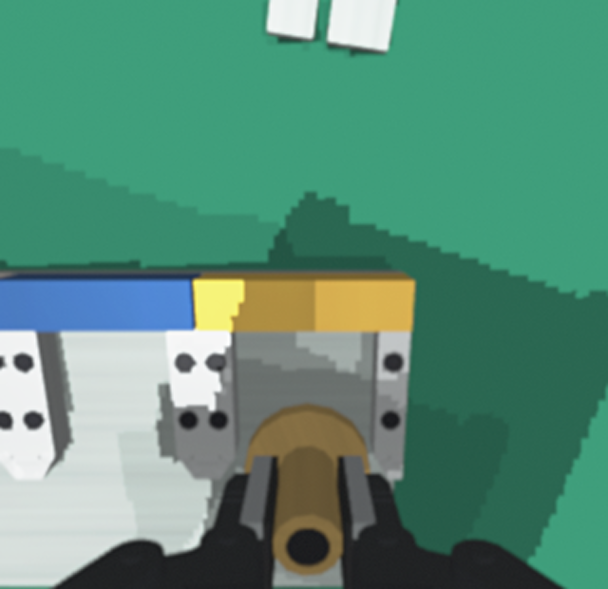

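The flange centre is at crop x≈308 and the gap centre at ≈305.5, about 0.7 mm off. I'll correct slightly and ease in.

>>> drive_tool --moves '[[[0,0,0],[0.002,-0.0005,0],0.01],[[0,0,0],[0.003,0,0],0.01],[[0,0,0],[0.002,0,0],0.01],[[0,0,0],[0,0,0],0.01]]'

```text
time: 11.65
eef_pos: [0.6017, -0.1051, 0.0469]
tcp_rot: [1.0, -0.017, 0.0, 0.0]
contact_force: [-0.0, 0.0, -1.0]
opening: 0.202
finger_force: 30.9
```

>>> drive_tool --moves '[[[0,0,0],[0.002,0,0],0.01],[[0,0,0],[0.002,0,0],0.01],[[0,0,0],[0.002,0,0],0.01],[[0,0,0],[0,0,0],0.01]]'

```text
time: 12.15
eef_pos: [0.6076, -0.1053, 0.0468]
tcp_rot: [1.0, -0.017, 0.0, 0.0]
contact_force: [-0.1, -0.0, -1.8]
opening: 0.201
finger_force: 30.9
```

>>> drive_tool --moves '[[[0,0,0],[0.004,0,0],0.01],[[0,0,0],[0.004,0,0],0.01],[[0,0,0],[0.003,0,0],0.01],[[0,0,0],[0,0,0],0.01]]'

```text
time: 12.65
eef_pos: [0.6188, -0.1057, 0.0469]
tcp_rot: [1.0, -0.017, 0.0, 0.0]
contact_force: [0.1, -0.3, -1.2]
opening: 0.197
finger_force: 30.9
```

>>> drive_tool --moves '[[[0,0,0],[0.0015,0,0],0.01],[[0,0,0],[0.001,0,0],0.01],[[0,0,0],[0,0,0],0.01]]'

```text
time: 13.02
eef_pos: [0.621, -0.1057, 0.0469]
tcp_rot: [1.0, -0.017, 0.0, 0.0]
contact_force: [0.6, -0.1, -1.1]
opening: 0.203
finger_force: 30.9
```

>>> drive_tool --moves '[[[0,0,0],[0.001,0,0],0.01],[[0,0,0],[0.0005,0,0],0.01],[[0,0,0],[0,0,0],0.01]]'

```text
time: 13.4
eef_pos: [0.6216, -0.1057, 0.0467]
tcp_rot: [1.0, -0.016, -0.001, -0.0]
contact_force: [-4.4, -0.3, 2.4]
opening: 0.197
finger_force: 31.1
```

The bush is seated against the yellow stop with no lateral force. I'll slide it out, lift it and go above the yellow bin.

>>> drive_tool --moves '[[[0,0,0],[-0.02,0,0],0.01],[[0,0,0],[-0.025,0,0],0.01],[[0,0,0],[0,0,-0.055],0.01],[[0,0,0],[-0.0105,-0.047,0],0.01],[[0,0,0],[-0.0105,-0.047,0],0.01]]'

```text
time: 14.02
eef_pos: [0.561, -0.0092, 0.1033]
tcp_rot: [1.0, -0.018, 0.003, 0.0]
contact_force: [0.3, 0.1, -1.9]
opening: 0.199
finger_force: 31.0
```

>>> drive_tool --moves '[[[0,0,0],[-0.0105,-0.047,0],0.01],[[0,0,0],[-0.0105,-0.047,0],0.01],[[0,0,0],[-0.0105,-0.047,0],0.01],[[0,0,0],[-0.0105,-0.047,0],0.01],[[0,0,0],[-0.0105,-0.047,0],0.01]]'

```text
time: 14.65
eef_pos: [0.5153, 0.2289, 0.1022]
tcp_rot: [1.0, -0.017, 0.002, -0.001]
contact_force: [0.8, -0.3, -1.6]
opening: 0.195
finger_force: 31.0
```

>>> drive_tool --moves '[[[0,0,0],[-0.0105,-0.047,0],0.01],[[0,0,0],[0,0,0],0.01],[[0,0,0],[0,0,0],0.01]]'

```text
time: 15.02
eef_pos: [0.5063, 0.2743, 0.1018]
tcp_rot: [1.0, -0.016, 0.001, -0.0]
contact_force: [-0.5, -0.1, -1.2]
opening: 0.198
finger_force: 30.8
```

```bash
python3 - <<'E'
from h import *
d=snap('wrist','w6'); s=ctrl.get_state(); e=s['eef_pos'];print(s['time'],e,s['contact_force'],s['opening'])
print('bush px now bottom',px(d,(e[0],e[1],e[2]-.037)),'floor below',px(d,(e[0],e[1],.008)))
E
```

```text
15.075 [0.50638779 0.27374183 0.10176714] [-0.83509763 -0.08924442 -1.28377627] 0.19806307154912164
bush px now bottom (np.float64(324.2636235591127), np.float64(240.7737973701021)) floor below (np.float64(323.7384314117063), np.float64(209.50773811938555))
```

View pics/w6.png

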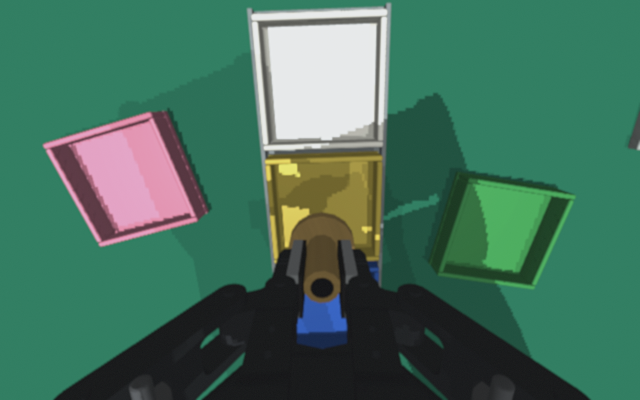

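The wrist view shows the yellow bin straight below: floor centre at about (325,210), projected tool axis at (324,210). I'll lower the bush.

>>> drive_tool --moves '[[[0,0,0],[0,0,0.025],0.01],[[0,0,0],[0,0,0.015],0.01],[[0,0,0],[0,0,0.01],0.01],[[0,0,0],[0,0,0],0.01],[[0,0,0],[0,0,0],0.01]]'

```text
time: 15.7
eef_pos: [0.5066, 0.2744, 0.0524]
tcp_rot: [1.0, -0.017, 0.001, -0.0]
contact_force: [0.4, -0.1, -1.7]
opening: 0.196
finger_force: 30.9
```

>>> drive_tool --moves '[[[0,0,0],[0,0,0.0015],0.01],[[0,0,0],[0,0,0.001],0.01],[[0,0,0],[0,0,0],0.01]]'

```text
time: 16.08
eef_pos: [0.506, 0.2743, 0.0494]
tcp_rot: [1.0, -0.017, 0.0, -0.0]
contact_force: [-0.6, 0.1, -2.3]
opening: 0.196
finger_force: 30.9
```

>>> drive_tool --moves '[[[0,0,0],[0,0,0.0015],0.01],[[0,0,0],[0,0,0.0005],0.01],[[0,0,0],[0,0,0],0.01]]'

```text
time: 16.45
eef_pos: [0.5059, 0.2743, 0.0472]
tcp_rot: [1.0, -0.017, -0.0, 0.0]
contact_force: [0.3, -0.6, -1.3]
opening: 0.198
finger_force: 30.9
```

Bush bottom is at about z=0.011; continuing in small steps.

>>> drive_tool --moves '[[[0,0,0],[0,0,0.001],0.01],[[0,0,0],[0,0,0.0005],0.01],[[0,0,0],[0,0,0],0.01]]'

```text
time: 16.82
eef_pos: [0.5059, 0.2743, 0.0457]
tcp_rot: [1.0, -0.017, -0.0, 0.0]
contact_force: [0.1, 0.3, -0.7]
opening: 0.204
finger_force: 30.9
```

>>> drive_tool --moves '[[[0,0,0],[0,0,0.001],0.01],[[0,0,0],[0,0,0.0005],0.01],[[0,0,0],[0,0,0],0.01]]'

```text
time: 17.2
eef_pos: [0.5062, 0.2744, 0.0448]
tcp_rot: [1.0, -0.017, 0.0, -0.0]
contact_force: [-1.5, 0.5, 2.6]
opening: 0.195
finger_force: 31.3
```

>>> drive_tool --moves '[[[0,0,0],[0,0,0.0005],0.01],[[0,0,0],[0,0,0],0.01]]'

```text
time: 17.45
eef_pos: [0.5062, 0.2744, 0.0447]
tcp_rot: [1.0, -0.017, 0.0, 0.0]
contact_force: [-1.2, -0.6, 5.0]
opening: 0.198
finger_force: 31.6
```

On the floor. Release and rise.

>>> drive_tool --moves '[[[0,0,0],[0,0,0],0.025],[[0,0,0],[0,0,0],0.035],[[0,0,0],[0,0,0],0.035],[[0,0,0],[0,0,-0.01],0.035],[[0,0,0],[0,0,-0.03],0.035]]'

```text
time: 18.08
eef_pos: [0.5047, 0.2738, 0.0829]
tcp_rot: [1.0, -0.017, -0.002, 0.001]
contact_force: [0.8, -0.6, 0.1]
opening: 0.413
finger_force: 0.0
```

>>> drive_tool --moves '[[[0,0,0],[0,0,-0.05],0.035],[[0,0,0],[0,0,-0.05],0.035],[[0,0,0],[0,0,0],0.035],[[0,0,0],[0,0,0],0.035]]'

```text
time: 18.58
eef_pos: [0.5058, 0.2742, 0.184]
tcp_rot: [1.0, -0.017, 0.0, -0.0]
contact_force: [-0.4, -0.2, 0.4]
opening: 0.411
finger_force: 0.0
```

```bash
python3 - <<'E'
from h import *
d=snap('wrist','w7');b=snap('side','s7'); s=ctrl.get_state(); print(s['time'],s['eef_pos'],s['contact_force'],s['opening'])
x=cv2.resize(d['image'][60:260,200:440],(480,400)); y=cv2.resize(b['image'][120:380,200:440],(370,400))[:,:310]
cv2.imwrite('pics/m7.png',np.hstack([x,y])[:,:,::-1])
E
```

```text
18.675 [0.50495324 0.27394568 0.18215418] [-0.24898633  0.41986585 -0.06963341] 0.40560081547805643
```

View pics/m7.png

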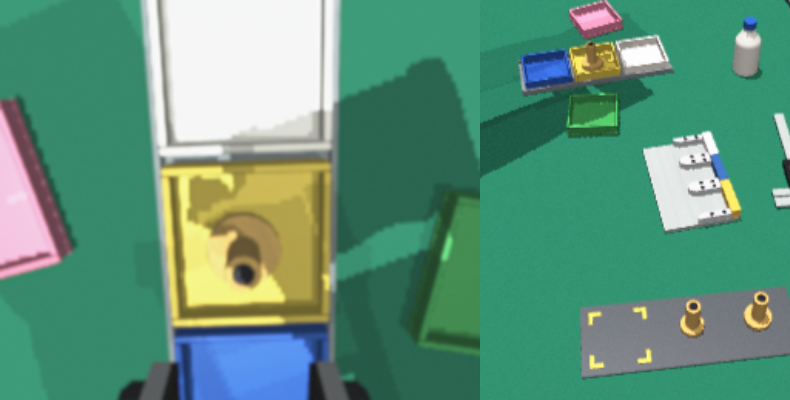

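The bush stands upright on its flange in the middle of the yellow bin (crop (245,250)), and the other objects have not moved.

```bash
python3 -c "
from plant import ctrl
print(ctrl.sign_off())"
```

```text
the job is handed in; nothing more can be done
None
```

The bush's flange stopped at the lead-in of the small and middle gaps and slid fully into the large (yellow) one, so it is the 40 mm bush; it now stands on its flange in the yellow bin, and the job is handed in.

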